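# Fit the label holder behind the thread shelf's lip

## Task

Stand the headed steel stop pin upright, fully down in the bore at the open end of the thread shelf's label channel, and let go of it. Then slide the wide label holder down behind the shelf lip, between the channel's closed end and the pin, and press it fully home against the spring strip, firmly but without forcing it. Finish while still holding it pressed home with the gripper, because it springs back up when let go; leave the two wooden-handled punches and the narrow label holder where they stand.

Things in the scene. Friction and masses are not known exactly. Their poses are not given: they have to be found in the camera images.
- rack: Fixed plywood thread shelf, 230 mm wide, 74 mm high, four 50 mm spools on top 90 mm behind its front. Along the front (-x side) an aluminium label channel, open upward, between a lip and the board's front face. Origin: on the table under the middle of the channel; x from the lip to the board, y along the channel from its closed to its open end. The board reaches from x 5.5 to 146 mm.
- channel (a point): Middle of the channel at the lip's straight top, 62 mm above the table (shelf axes). Gap 11 mm wide (x -5.5 to 5.5). Lip 4 mm thick, y -47 to 37 mm; above it a flare leans out 7 mm to -x, up to 70 mm high. A wall closes the channel at y = -39 mm; the +y end is open until the pin stands there. The wide holder goes in here centred, width along y, 4 mm play to either end.
- bore (a point): Centre of the mouth of the stop pin's round bore, 24 mm above the table, in a small block at the channel's open end, 44 mm along +y and 4 mm along -x from the middle of the channel. Bore 12 mm wide, 22 mm deep, mouth chamfered 1.5 mm. The board's face is 9.5 mm from its centre on the +x side.
- strip (a joint): Spring strip at the bottom of the channel, in m: 0 up, 0.008 fully pressed down (hard stop). Its top is 34 mm above the table when up, 26 mm when home. It pushes up with 3 N at the start of its travel and 7 N at the end; the holder's own weight does not press it down.
- strip_top (a point): Middle of the spring strip's top face (60 mm along the channel, 8 mm across).
- pin_center (a point): Centre of the loose steel stop pin (half-way, 52.5 mm above its foot): 105 mm long, shank 10 mm thick, round head 16 mm thick, 24 mm high at its top; 60 g. Starts in one of three holes of a dark wooden tool block (32 mm high; holes 12 wide, 24 deep, 60 apart in a row along y; foot 8 mm above the table). Axes as the block's, z to the head. Fully down in the bore its foot is 2 mm above the table.
- holder_center (a point): Centre of the wide label holder, a stiff upright frame with a blank card: 8 mm thick (x), 70 wide (y), 85 high (z); same either way round; 60 g. Starts in one of two slots of a dark wooden stand (30 mm high; slots 24 deep, centres 104 mm apart along y; foot 6 mm above the table). Lift it straight up by its top edge. When home its foot is 26 mm, this centre 68.5 mm above the table.
- small_center (a point): Centre of the narrow label holder, same but 44 mm wide, in the stand's other slot. Leave it.
- punch_a_center (a point): Centre of a hand punch with a bulging wooden handle (24 mm thick), 105 mm long, standing in the tool block. Leave it.
- punch_b_center (a point): Centre of the second punch, 122 mm long, likewise. Leave it.
Things that resemble listed ones, but are neither listed nor needed, are in the scene too. There is more than one size of the part that bears pin_center; the job needs the middle-sized.

How it is judged (in metres and radians):
On the way, in this order (a step that is already met when the one before it is completed fails the run):
1. the stop pin stands fully down in the bore, upright and let go (horizontal distance between pin_center and bore below 0.008 m and z of pin_center in the frame of rack below 0.0585 m and angle between pin_center's own z axis and vertical below 0.12 rad and contact force between the fingers and pin below 0.1 N), for 0.2 s.
2. the wide label holder is behind the lip and pressed home (value of joint strip above 0.0062 m and contact force between holder and strip between 3 and 35 N and contact force between the fingers and holder above 2 N and angle between holder_center's own z axis and vertical below 0.1 rad and angle between the x axis of holder_center and the x axis of rack, either way round below 0.1 rad and x of holder_center in the frame of rack between -0.004 and 0.004 m and y of holder_center in the frame of rack between -0.008 and 0.008 m), for 0.2 s.
At the end, for the whole second after the job is handed in: Pin let go in the bore: foot within 4 mm of its floor, upright within 0.12 rad. Wide holder in the channel: within 8 mm of its middle along it, 4 mm across, upright and parallel within 0.1 rad, touched by the gripper, strip pressed at least 6.2 mm with 3 to 35 N, all through the last second (all of step 1 and all of step 2); the arm keeps its last pose, push and grip.
It fails at once if a punch or the narrow label holder is moved more than 30 mm (distance of any of punch_a_center, punch_b_center, small_center from where it was at the start of the episode above 0.03 m).
It also fails if it takes over 61 s, if anything falls off the work surface, if the arm or the gripper's body presses on something with over 40 N, if the wrist force passes 120 N, or if a joint passes its speed limit or range.

## Robot

A 6-joint arm with a two-finger parallel gripper is mounted at the origin on the work surface. World frame = base frame: x ahead of the robot, y to its left, z up, the work surface at z = 0. Lengths are in mm, angles in degrees, forces in N, time in s.
With the tool pointing down it reaches from about 300 to 850 mm from the base axis. Payload 4.2 kg.
Tool frame: the origin (TCP) lies on the centre line of the jaws, within the pads' length; the fingertips stand 14 mm ahead of it and the grasp point (between the pads) lies 5 mm behind it; z points along the fingers, y is the line along which they close (so a half turn about z gives the same grasp; the last joint's range is limited). The gripper opens to 91 mm and grips with 3 to 60 N. Pads are 32 mm wide; open, the fingers measure 118 mm over their backs; the gripper's body (76 mm by 178 mm) begins 60 mm behind the grasp point.
Start: joints at [69.557, 18.312, 89.639, -0, 72.044, -1.146], TCP at [190.022, 542.709, 227.976] pointing down, gripper open.
Joint ranges: [-177.97, 177.97], [-48.28, 115.42], [12.27, 149.76], [-77.06, 257.06], [2.81, 150.46], [-146.56, 146.56]. Speed limits (degrees/s): [147.25, 147.25, 180, 180, 180, 180].

## Interface

Orientations are given as [roll, pitch, yaw] about the fixed x, y, z axes, in that order (R = Rz(yaw) Ry(pitch) Rx(roll)).
In Python, from workcell import env gives the robot as it stands.
- The arm moves only by the tool arm_command, never from a script. Its argument "motion" is a list of rows, each an object with "offset": the shift along the tool's x, y, z in m, a list of three; "spin": the turn about the tool's z in rad. In form: [{"offset": [tx, ty, tz], "spin": spin}, ...]. A call has 1 to 5 rows; each row shifts and turns the commanded pose from where the row before left it, along the tool's axes as they then stand; what a row does not reach is not made up. A row lasts 1/8 s, in which the tool goes at most 62.5 mm and 10.7 degrees, less where a joint would pass 70% of its speed; a pose out of reach is approached as far as the arm can. A call with a gripper value outside its range is refused whole. "jaw" is the finger opening in m, from 0 to 0.0912, set as the call begins (left out, the last holds). The fingers move at their own pace and stop on an object; "newtons" is the grip in N (left out, the last holds). Time passes only in rows, so rows that do not move let the fingers close. It gives the time, the measured TCP pose, the force, the opening and the grip force at its end, in the units of the state.
- env.state(): the state, without advancing time (a new reading comes with each control period).
- env.grab_frame(name): name is "scene" or "top" or "wrist"; returns (picture, depth): 384x512x3 uint8, blue, green, red; 384x512 float32, mm along the optical axis (not along the pixel's ray), 0 where there is no reading.
- env.camera_model(name): a dict with "fx", "fy", "cx", "cy" (pixels), "eye" and "rotation" of the camera in the world; the wrist camera has in their place "hand_eye" (4x4, takes a point from camera to tool coordinates, whose origin is the TCP and whose axes are the flange's). Camera axes: x right, y down, z forward; pixel columns grow to the right and rows downward; lengths in mm; the calibration is good to about 2 mm. A picture is of the moment at which its call begins: read the wrist's pose just before it. camera_model takes no time and is no camera call.
- env.job_done(): hands the job in; it is judged then, once.
Trained networks look in the newest picture that a camera, given by its name, has taken for a name from the list of things; names that differ only in an ending like _2 or _b are one class to them, and where a whole thing is asked for, a point or a joint stands for the part that bears it (a point fixed in the world has none). Each returns a list of dicts, best first, with "score" (0 to 1); they miss things now and then, are a little off and sometimes report something else, mostly with a low value. They report only what shows in the picture. A call takes as long as a camera call. They do not tell look-alikes from the thing itself.
- env.boxes_of(camera, target): "bbox" ([left, top, right, bottom] in pixels, round what is visible of it).
- env.pinpoint(camera, target): "location" ([column, row] in pixels: a listed point, or the origin of a listed thing).
The state is a dict: "time_s": time; "qpos": joint angles; "qvel": joint speeds; "effort": joint torques, N m; "ee_pos": TCP position; "ee_rot": TCP orientation; "force": force on the tool from outside, world axes, zero at the start; "torque": the same for the moment, N m; "gripper_width": finger opening in mm; "gripper_force": force on a finger pad.
Only numpy, scipy, OpenCV 4.12 (cv2) and the standard library are available. Lean on these libraries where they do the work, as an engineer would, in place of code of your own. Each camera call takes 0.05 s, during which the arm holds its last target. There are 200 camera calls.

## Working session

There is one attempt and no reset: what is moved stays moved. The work goes in short steps, Python scripts to look and compute and a tool call to move; the robot and the scene stay as the last step left them, time stands still between calls to the robot, and variables do not carry over. Pictures are saved under pics/ and viewed, at most 12 in all, crops included, and the job is handed in when it is done.

Besides the shell and the picture viewer there is one more tool, called after ">>>" as a command line: name --argument value ..., lists and objects as JSON in quotes. arm_command: Moves the arm, as the interface text tells. Its arguments: {"type":"object","properties":{"motion":{"type":"array"},"jaw":{"type":"number"},"newtons":{"type":"number"}},"required":["motion"]}

```bash
mkdir -p pics; ls; cat > h.py <<'E'
import numpy as np, cv2
from workcell import env
from scipy.spatial.transform import Rotation as Ro
def cam(n):
    m=env.camera_model(n)
    if n=='wrist':
        s=env.state(); T=np.eye(4); T[:3,:3]=Ro.from_euler('xyz',s['ee_rot'],degrees=True).as_matrix(); T[:3,3]=s['ee_pos']
        T=T@np.array(m['hand_eye'])
    else:
        T=np.eye(4); r=np.array(m['rotation']); T[:3,:3]=r; T[:3,3]=m['eye']
    return m,T
def ray(n,u,v,mT=None):
    m,T=mT or cam(n); d=T[:3,:3]@np.array([(u-m['cx'])/m['fx'],(v-m['cy'])/m['fy'],1.0]); return T[:3,3],d
def atz(n,u,v,z,mT=None):
    o,d=ray(n,u,v,mT); return o+d*(z-o[2])/d[2]
def cloud(n,depth,mT=None):
    m,T=mT or cam(n); v,u=np.indices(depth.shape)
    P=np.stack([(u-m['cx'])/m['fx']*depth,(v-m['cy'])/m['fy']*depth,depth],-1)@T[:3,:3].T+T[:3,3]
    P[depth<=0]=np.nan; return P
E
python3 - <<'E'
from h import *
s=env.state(); print(s)
print(env.camera_model('top')); print(env.camera_model('wrist')); print(env.camera_model('scene'))
for n in ['top','scene']:
    p,d=env.grab_frame(n); cv2.imwrite(f'pics/{n}0.png',p); np.save(n+'0.npy',d); P=cloud(n,d)
    for t in ['rack','channel','bore','pin_center','holder_center','small_center','punch_a_center','strip_top']:
        for r in env.pinpoint(n,t)[:4]:
            u,v=r['location']; q=P[int(np.clip(round(v),0,383)),int(np.clip(round(u),0,511))]
            print(n,t,np.round([u,v]),round(r['score'],2),np.round(q))
a=cv2.imread('pics/top0.png');b=cv2.imread('pics/scene0.png')
E
```

```text
pics
{'time_s': 0.0, 'qpos': array([ 6.95573073e+01,  1.83515522e+01,  8.97062790e+01, -2.01111025e-03,
        7.20432385e+01, -1.14609609e+00]), 'qvel': array([ 0.01833495,  0.03271621,  0.06620978, -0.05543624,  0.12060268,
       -0.03233553]), 'effort': array([-4.76628029e-04, -4.12468493e+01, -2.31972635e+01,  7.26520875e-02,
        4.56965121e-02, -1.39092663e-04]), 'ee_pos': array([189.85788039, 542.24549052, 227.12200857]), 'ee_rot': array([-1.79898912e+02, -1.09907631e-04,  1.60704025e+02]), 'force': array([ 0.36205153, -0.00607322, -0.20684847]), 'torque': array([-0.05209521, -0.01310999, -0.00482098]), 'gripper_force': 0.0, 'gripper_width': 91.32039265159551}
{'fx': 349.6354897351399, 'fy': 349.6354897351399, 'cx': 256.64177804276426, 'cy': 191.93127177692963, 'eye': array([ 401.41829328,    8.54138678, 1018.14168856]), 'rotation': array([-175.51681935,    0.56707866,  -91.57986321])}
{'fx': 290.93079655073507, 'fy': 290.93079655073507, 'cx': 256.12086165362666, 'cy': 190.87515270827484, 'hand_eye': array([[-7.34992193e-04, -9.72102125e-01, -2.34556855e-01,
         6.55
[... 1069 characters left out ...]
. -51340.]
top punch_a_center [346. 212.] 0.64 [-123508. -123901. -122892.]
top punch_a_center [279. 146.] 0.22 [-102370. -102763. -101754.]
top strip_top [280. 149.] 0.48 [-98950. -99343. -98333.]
scene rack [299. 247.] 0.86 [11147.  9727. 10866.]
scene channel [303. 225.] 0.62 [10960.  9540. 10678.]
scene bore [312. 228.] 0.7 [8591. 7170. 8309.]
scene pin_center [203. 273.] 0.71 [33474. 32053. 33192.]
scene pin_center [154. 266.] 0.58 [43499. 42079. 43218.]
scene pin_center [119. 249.] 0.58 [52777. 51356. 52495.]
scene holder_center [282. 146.] 0.79 [23884. 22464. 23603.]
scene small_center [266. 155.] 0.52 [28147. 26727. 27866.]
scene punch_a_center [171. 248.] 0.65 [42193. 40773. 41912.]
```

View pics/top0.png

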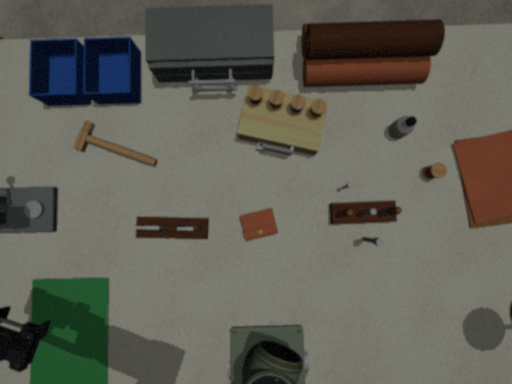

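View pics/scene0.png

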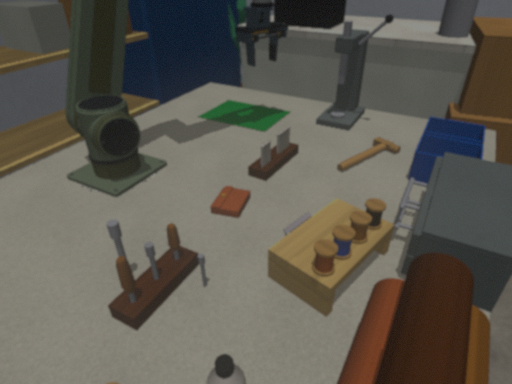

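The top picture shows the rack at (282,120), its channel at about (275,148), the tool block at (364,212) and the holder stand at (172,228). There are three pin-like objects: the one in the block's middle hole (373,212), a small one standing at (342,188) and a tall one at (372,240). "rotation" is given as Euler angles, so I'll fix the helper for that and measure.

```bash
sed -i "s/r=np.array(m\['rotation'\]); T\[:3,:3\]=r;/T[:3,:3]=Ro.from_euler('xyz',m['rotation'],degrees=True).as_matrix();/" h.py
python3 - <<'E'
from h import *
P=cloud('top',np.load('top0.npy')); S=cloud('scene',np.load('scene0.npy'))
for n,u,v in [('top',276,147),('top',369,212),('top',373,212),('top',374,240),('top',342,188),('top',400,300),('top',350,212),('top',398,211),('top',148,228),('top',187,228)]: print(n,u,v,np.round(P[v,u]))
for u,v in [(203,273),(154,266),(119,249),(282,140),(266,155),(400,350)]: print('s',u,v,np.round(S[v,u]))
for nm,Q in (('top',P),('scene',S)):
    for (x0,x1,y0,y1) in [(250,420,-480,-250),(200,420,130,420)]:
        m=(Q[...,2]>45)&(Q[...,0]>x0)&(Q[...,0]<x1)&(Q[...,1]>y0)&(Q[...,1]<y1)
        k,l,st,c=cv2.connectedComponentsWithStats(m.astype(np.uint8))
        for i in range(1,k):
            q=Q[l==i]
            if len(q)>6: print(nm,c[i].round(),len(q),q.min(0).round(),q.max(0).round())
p=cv2.imread('pics/top0.png'); s=cv2.imread('pics/scene0.png')
a=cv2.resize(s[200:330,90:230],(560,520),interpolation=cv2.INTER_CUBIC); cv2.imwrite('pics/pins.png',a)
E
```

```text
top 276 147 [600. -41.  63.]
top 369 212 [ 413. -276.  103.]
top 373 212 [ 412. -283.  111.]
top 374 240 [ 341. -279.  121.]
top 342 188 [ 486. -234.   -6.]
top 400 300 [ 162. -383.   -1.]
top 350 212 [ 414. -224.  113.]
top 398 211 [ 413. -341.  129.]
top 148 228 [387. 306.  91.]
top 187 228 [384. 203.  90.]
s 203 273 [ 493. -237.   37.]
s 154 266 [ 422. -286.   64.]
s 119 249 [ 345. -294.   78.]
s 282 140 [394. 301.  62.]
s 266 155 [388. 209.  52.]
s 400 350 [ 841. -312.  157.]
top [370. 211.] 43 [ 410. -289.   52.] [ 420. -275.  115.]
top [393. 211.] 83 [ 406. -349.   45.] [ 420. -331.  131.]
top [376. 240.] 109 [ 329. -297.   48.] [ 349. -278.  139.]
top [147. 227.] 99 [385. 277.  45.] [396. 347.  94.]
top [186. 228.] 60 [380. 187.  51.] [390. 229.  93.]
scene [117. 244.] 470 [ 329. -355.   47.] [ 420. -278.  137.]
scene [149. 255.] 89 [ 410. -292.   46.] [ 420. -276.  113.]
scene [283. 137.] 189 [387. 275.  45.] [399. 347.  92.]
scene [265. 150.] 155 [382. 184.  45.] [393. 230.  92.]
```

View pics/pins.png

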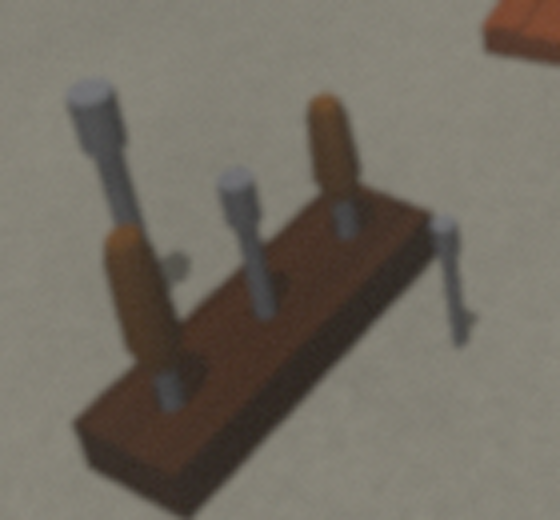

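Enlarged crop: the candidates are the tall pin (crop 95,100 = scene 114,225), the pin in the block's middle hole (crop 240,190 = scene 150,247) and the small free-standing one (crop 443,230 = scene 201,257). The middle-hole pin fits: it is the middle size and its top is at about 113 mm, which matches 8+105. The wide holder is the one at y≈311, spanning 70 mm. Next is the rack pose.

```bash
python3 - <<'E'
from h import *
P=cloud('top',np.load('top0.npy'))
B=(P[...,0]>560)&(P[...,0]<800)&(P[...,1]>-200)&(P[...,1]<120)
m=B&(abs(P[...,2]-74)<4); q=P[m][:,:2].astype(np.float32)
r=cv2.minAreaRect(q); print(len(q),r,np.round(cv2.boxPoints(r)))
# front edge fit: per image column lowest row of board top
for hi,lo in ((82,69),(68,50)):
    m=B&(P[...,2]<hi)&(P[...,2]>lo); pts=[]
    for u in range(230,330):
        v=np.where(m[:,u])[0]
        if len(v): pts.append(np.r_[u,v.max(),P[v.max(),u]])
    pts=np.array(pts); print(np.round(pts[::5]))
s=Ro.from_euler('xyz',env.camera_model('top')['rotation'],degrees=True).as_matrix(); print(s.round(3))
for n,z in (('top',62),('scene',62)):
    pass
print('bore top',atz('top',261,146,24),'chan',atz('top',279,145,62),'rack',atz('top',276,147,0))
print('bore sc',atz('scene',312,228,24),'chan',atz('scene',303,225,62),'rack',atz('scene',299,247,0))
E
```

```text
3160 ((709.203369140625, -67.94967651367188), (230.2242889404297, 237.77833557128906), 75.84834289550781) [[ 566. -151.]
 [ 796. -209.]
 [ 853.   15.]
 [ 622.   73.]]
[[ 237.  132.  642.   65.   74.]
 [ 242.  133.  639.   52.   73.]
 [ 247.  134.  637.   38.   71.]
 [ 252.  136.  631.   24.   69.]
 [ 257.  137.  627.   11.   71.]
 [ 262.  137.  626.   -3.   73.]
 [ 267.  139.  621.  -17.   70.]
 [ 272.  140.  617.  -30.   74.]
 [ 277.  141.  615.  -44.   71.]
 [ 282.  150.  589.  -57.   70.]
 [ 287.  150.  589.  -70.   72.]
 [ 292.  144.  604.  -84.   74.]
 [ 297.  145.  602.  -98.   71.]
 [ 302.  147.  596. -112.   72.]
 [ 307.  148.  593. -125.   70.]
 [ 312.  148.  592. -139.   73.]
 [ 317.  150.  587. -153.   70.]
 [ 322.  131.  639. -168.   71.]
 [ 327.  108.  703. -185.   72.]]
[[ 232.   88.  776.   78.   50.]
 [ 241.  135.  639.   55.   53.]
 [ 246.  136.  636.   42.   51.]
 [ 251.  137.  633.   28.   50.]
 [ 256.  138.  629.   14.   53.]
 [ 261.  139.  625.   -0.   56.]
 [ 266.  145.  605.  -13.   66.]
 [ 271.  147.  599.  -27.   66.]
 [ 276.  149.  593.  -41.   67.]
 [ 281.  150.  591.  -54.   65.]
 [ 286.  149.  593.  -68.   66.]
 [ 291.  152.  584.  -82.   66.]
 [ 296.  147.  600.  -97.   54.]
 [ 301.  148.  597. -111.   51.]
 [ 306.  149.  593. -125.   54.]
 [ 311.  150.  590. -138.   57.]
 [ 316.  151.  587. -152.   56.]
 [ 321.   83.  781. -174.   55.]
 [ 326.   82.  781. -188.   60.]]
[[-0.028 -0.997  0.078]
 [-1.     0.028  0.008]
 [-0.01  -0.078 -0.997]]
bore top [6.11964052e+02 1.39837582e-02 2.40000000e+01] chan [605.24362706 -49.58554346  62.        ] rack [612.74681103 -44.32158009   0.        ]
bore sc [617.09670891  -0.82624418  24.        ] chan [611.85696099 -44.94805592  62.        ] rack [607.3343992  -47.08593391   0.        ]
```

>>> arm_command --motion '[{"offset": [0,0,-0.02],"spin": 0.18},{"offset": [0,0,-0.02],"spin": 0.18},{"offset": [0,0,0],"spin": 0.18},{"offset": [0,0,0],"spin": 0.18},{"offset": [0,0,0],"spin": 0.18}]' --jaw 0.045 --newtons 30

```text
time_s: 1.52
ee_pos: [190.0, 542.7, 268.0]
ee_rot: [180.0, -0.0, 108.8]
force: [0.2, 0.4, 0.3]
gripper_width: 45.6
gripper_force: 0.0
```

>>> arm_command --motion '[{"offset": [0,0,0],"spin": 0.164},{"offset": [0,0,0],"spin": 0.164},{"offset": [-0.05,0.023,0]},{"offset": [-0.05,0.023,0]},{"offset": [-0.05,0.023,0]}]'

```text
invalid input at $.motion[2]: expected keys offset, spin
```

>>> arm_command --motion '[{"offset": [-0.05,0.023,0]},{"offset": [-0.05,0.023,0]},{"offset": [-0.05,0.023,0]},{"offset": [-0.05,0.023,0]},{"offset": [-0.05,0.023,0]}]'

```text
invalid input at $.motion[0]: expected keys offset, spin
```

>>> arm_command --motion '[{"offset": [-0.05,0.023,0]},{"offset": [-0.06,0.003,0]},{"offset": [-0.06,0,0]},{"offset": [-0.06,0,0]},{"offset": [-0.06,0,0]}]'

```text
invalid input at $.motion[0]: expected keys offset, spin
```

>>> arm_command --motion '[{"offset": [-0.06,0,0]},{"offset": [-0.05,0,0]},{"offset": [-0.025,0,0]},{"offset": [0,0,0]}]'

```text
invalid input at $.motion[0]: expected keys offset, spin
```

```bash
python3 - <<'E'
from h import *
s=env.state(); print(s['ee_pos'],s['ee_rot'])
mT=cam('wrist'); p,d=env.grab_frame('wrist'); cv2.imwrite('pics/w1.png',p); P=cloud('wrist',d,mT)
m=(P[...,2]>85)&(P[...,2]<140)&(P[...,0]>300)&(P[...,1]<-190)
k,l,st,c=cv2.connectedComponentsWithStats(m.astype(np.uint8))
for i in range(1,k):
    q=P[l==i]
    if len(q)>10:
        t=q[q[:,2]>q[:,2].max()-5]
        print(c[i].round(),len(q),q.min(0).round(),q.max(0).round(),np.median(t,0).round(1))
for r in env.pinpoint('wrist','pin_center')[:4]: print(r, atz('wrist',*r['location'],60.5,mT))
E
```

```text
[190.01235772 542.67297163 268.03965928] [ 1.79994180e+02 -8.58625659e-03  1.08794283e+02]
```

View pics/w1.png

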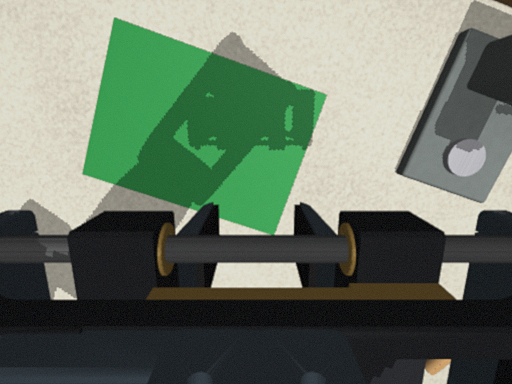

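The moves were refused because spin is required in every row. The wrist view is from the start pose: green mat at (200,120), jaws at the bottom of the picture, and nothing I need.

>>> arm_command --motion '[{"offset": [0,0,0],"spin": 0.164},{"offset": [0,0,0],"spin": 0.164},{"offset": [-0.05,0.023,0],"spin": 0},{"offset": [-0.05,0.023,0],"spin": 0},{"offset": [-0.05,0.023,0],"spin": 0}]'

```text
time_s: 2.25
ee_pos: [260.4, 391.7, 268.0]
ee_rot: [180.0, -0.0, 90.6]
force: [0.7, 0.3, 0.2]
gripper_width: 45.3
gripper_force: 0.0
```

>>> arm_command --motion '[{"offset": [-0.05,0.023,0],"spin": 0},{"offset": [-0.05,0.023,0],"spin": 0},{"offset": [-0.05,0.023,0],"spin": 0},{"offset": [-0.05,0.023,0],"spin": 0},{"offset": [-0.05,0.023,0],"spin": 0}]'

```text
time_s: 2.88
ee_pos: [377.0, 142.2, 268.3]
ee_rot: [179.9, -0.0, 90.6]
force: [0.2, -0.2, 0.4]
gripper_width: 44.9
gripper_force: 0.0
```

>>> arm_command --motion '[{"offset": [-0.05,0.023,0],"spin": 0},{"offset": [-0.06,0.003,0],"spin": 0},{"offset": [-0.06,0,0],"spin": 0},{"offset": [-0.06,0,0],"spin": 0},{"offset": [-0.06,0,0],"spin": 0}]'

```text
time_s: 3.5
ee_pos: [404.0, -148.0, 268.2]
ee_rot: [179.9, 0.0, 90.5]
force: [1.0, 0.7, 0.5]
gripper_width: 45.0
gripper_force: 0.0
```

>>> arm_command --motion '[{"offset": [-0.06,0,0],"spin": 0},{"offset": [-0.05,0,0],"spin": 0},{"offset": [-0.025,0,0],"spin": 0},{"offset": [0,0,0],"spin": 0}]'

```text
time_s: 4.0
ee_pos: [404.8, -282.4, 267.6]
ee_rot: [-180.0, -0.0, 90.3]
force: [0.5, -0.0, -0.3]
gripper_width: 45.3
gripper_force: 0.0
```

```bash
cat > w.py <<'E'
from h import *
s=env.state(); print(s['ee_pos'],s['ee_rot'])
mT=cam('wrist'); p,d=env.grab_frame('wrist'); cv2.imwrite('pics/w2.png',p); P=cloud('wrist',d,mT)
m=(P[...,2]>85)&(P[...,2]<140)&(P[...,0]>300)&(P[...,1]<-190)
k,l,st,c=cv2.connectedComponentsWithStats(m.astype(np.uint8))
for i in range(1,k):
    q=P[l==i]
    if len(q)>10:
        t=q[q[:,2]>q[:,2].max()-5]
        print(c[i].round(),len(q),q.min(0).round(),q.max(0).round(),np.median(t,0).round(1))
for r in env.pinpoint('wrist','pin_center')[:4]: print(r, atz('wrist',*r['location'],60.5,mT))
E
python3 w.py
```

```text
[ 404.78540003 -282.38338333  267.59586072] [-1.79983241e+02 -2.23403576e-02  9.03369737e+01]
[266. 127.] 293 [ 405. -233.   86.] [ 425. -212.  116.] [ 415.9 -222.9  113.2]
[266. 181.] 205 [ 409. -291.   88.] [ 423. -275.  115.] [ 416.7 -282.8  113.2]
[195. 190.] 461 [ 330. -298.   85.] [ 350. -278.  139.] [ 339.8 -288.2  136.8]
[266. 227.] 277 [ 406. -343.   85.] [ 428. -331.  129.] [ 417.  -335.8  126.3]
[454. 273.] 535 [ 639. -413.   85.] [ 664. -386.  112.] [ 649.3 -398.5  109.9]
{'location': [205.8, 177.5], 'score': 0.78} [ 340.77165974 -287.10600785   60.5       ]
{'location': [265.7, 174.8], 'score': 0.64} [ 417.01689089 -283.22311093   60.5       ]
{'location': [321.0, 134.9], 'score': 0.44} [ 484.44388385 -233.03107862   60.5       ]
```

View pics/w2.png

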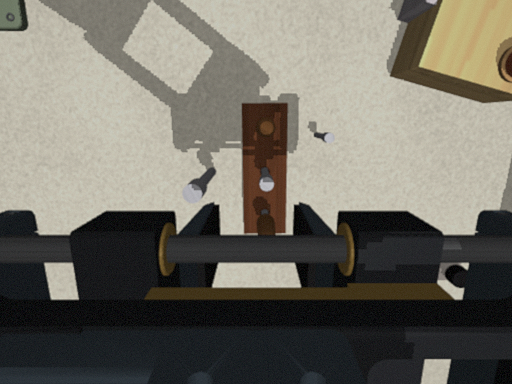

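The wrist picture shows the middle-hole pin head at (266,182), the tall pin at (195,190), the small one at (325,137) and the punches at (266,127) and (266,225). The pin is at (416.5,-283) with its top at 113 mm, so I'm descending to it.

>>> arm_command --motion '[{"offset": [-0.0005,0.0117,0.03],"spin": 0},{"offset": [0,0,0.05],"spin": 0},{"offset": [0,0,0.05],"spin": 0},{"offset": [0,0,0.0386],"spin": 0},{"offset": [0,0,0],"spin": 0}]'

```text
time_s: 4.72
ee_pos: [415.1, -278.9, 97.4]
ee_rot: [-179.7, -0.2, 90.5]
force: [-0.1, 0.2, -0.0]
gripper_width: 45.1
gripper_force: 0.0
```

>>> arm_command --motion '[{"offset": [0,0,0],"spin": 0},{"offset": [0,0,0],"spin": 0},{"offset": [0,0,0],"spin": 0},{"offset": [0,0,0],"spin": 0},{"offset": [0,0,0],"spin": 0}]' --jaw 0 --newtons 30

```text
time_s: 5.35
ee_pos: [417.1, -281.9, 100.4]
ee_rot: [179.9, 0.1, 90.3]
force: [-2.0, -0.1, 6.4]
gripper_width: 15.3
gripper_force: 30.0
```

The pin is gripped, with the opening at about 16 mm. I'll lift it and carry it to just short of the bore.

>>> arm_command --motion '[{"offset": [0,0,-0.04],"spin": 0},{"offset": [0,0,-0.05],"spin": 0},{"offset": [0,0,-0.03],"spin": 0.125},{"offset": [0,0,0],"spin": 0.128},{"offset": [0,0,0],"spin": 0}]'

```text
time_s: 5.98
ee_pos: [416.5, -281.4, 219.5]
ee_rot: [180.0, -0.0, 75.9]
force: [-0.1, -1.1, -0.6]
gripper_width: 15.0
gripper_force: 30.0
```

```bash
cat > plan.py <<'E'
import sys; from h import *
s=env.state(); R=Ro.from_euler('xyz',s['ee_rot'],degrees=True).as_matrix()
print(s['ee_pos'].round(1),s['ee_rot'].round(2),'total',(R.T@(np.array(list(map(float,sys.argv[1:4])))-s['ee_pos'])).round(1),s['gripper_width'])
E
python3 plan.py 600 -60 220
```

```text
[ 416.5 -281.4  219.5] [179.98  -0.    75.93] total [259.4 124.2  -0.5] 15.008359423469207
```

>>> arm_command --motion '[{"offset": [0.05,0.024,0],"spin": 0},{"offset": [0.055,0.026,0],"spin": 0},{"offset": [0.055,0.026,0],"spin": 0},{"offset": [0.055,0.026,0],"spin": 0},{"offset": [0.0444,0.0222,0],"spin": 0}]'

```text
time_s: 6.6
ee_pos: [601.4, -58.2, 218.4]
ee_rot: [-179.9, 0.0, 76.0]
force: [-0.1, -0.3, -0.4]
gripper_width: 14.9
gripper_force: 30.0
```

>>> arm_command --motion '[{"offset": [0,0,0],"spin": 0},{"offset": [0,0,0],"spin": 0},{"offset": [0,0,0],"spin": 0}]'

```text
time_s: 6.98
ee_pos: [599.7, -61.3, 219.2]
ee_rot: [-180.0, 0.0, 75.8]
force: [-0.4, 0.1, -1.3]
gripper_width: 15.3
gripper_force: 30.0
```

```bash
cat > w3.py <<'E'
import sys; from h import *
s=env.state(); print(s['ee_pos'],s['ee_rot'],s['gripper_width'])
mT=cam('wrist'); p,d=env.grab_frame('wrist'); cv2.imwrite(f'pics/{sys.argv[1]}.png',p); np.savez(sys.argv[1],d=d,T=mT[1]); P=cloud('wrist',d,mT)
for t,z in (('bore',24),('channel',62),('strip_top',34),('rack',0)):
    for r in env.pinpoint('wrist',t)[:2]: print(t,np.round(r['location']),round(r['score'],2), atz('wrist',*r['location'],z,mT).round(1))
# board top front edge
rk=Ro.from_euler('z',-14.2,degrees=True).as_matrix(); Q=(P-np.array([609,-45,0]))@rk
np.set_printoptions(linewidth=150,suppress=True)
for y in range(-60,80,10):
    m=(abs(Q[...,1]-y)<4)&(abs(Q[...,0])<40)&(Q[...,2]>5)&(Q[...,2]<90)
    q=Q[m]; b=q[(abs(q[:,2]-74)<3)]
    f=q[(q[:,2]<69)&(q[:,2]>55)]
    print(y,len(q),'board front',np.round(np.percentile(b[:,0],[1,3]),1) if len(b)>5 else None,'z',np.round(np.median(b[:,2]),1) if len(b)else None)
E
python3 w3.py w3
```

```text
[599.69586492 -61.29314962 219.16366734] [-1.79955921e+02  1.42498038e-02  7.58035449e+01] 15.328731840605911
bore [257. 122.] 0.55 [616.    1.1  24. ]
channel [261. 163.] 0.79 [609.7 -41.6  62. ]
strip_top [257. 163.] 0.78 [605.4 -44.5  34. ]
rack [256. 159.] 0.56 [603.5 -44.1   0. ]
-60 28 board front [5.7 5.7] z 74.2
-50 49 board front [5.6 5.6] z 74.6
-40 279 board front [5.5 5.6] z 74.3
-30 333 board front [5.5 5.5] z 74.3
-20 364 board front [5.4 5.5] z 74.3
-10 363 board front [5.4 6.4] z 74.2
0 402 board front [6.3 6.3] z 74.2
10 371 board front [6.2 7. ] z 74.3
20 407 board front [-0.6  6.2] z 74.3
30 420 board front [6.1 7. ] z 74.4
40 407 board front [6. 7.] z 74.3
50 362 board front [5.9 6.9] z 74.4
60 361 board front [5.8 6.8] z 74.4
70 293 board front [5.7 6.7] z 74.3
```

View pics/w3.png

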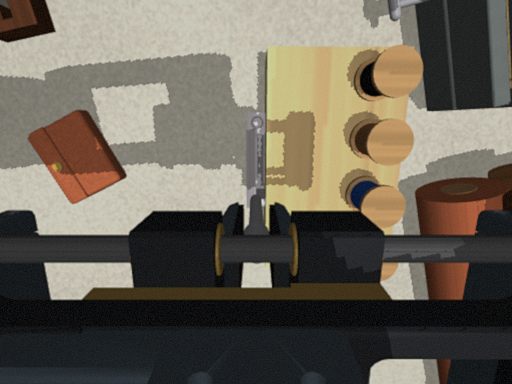

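The wrist picture shows the bore ring at (257,122), the label channel running from (257,130) to (257,205), and the board edge at column 266. I'll refine the position along the channel from the lip and board ends, and enlarge the bore.

```bash
python3 - <<'E'
from h import *
z=np.load('w3.npz'); m,_=cam('wrist'); P=cloud('wrist',z['d'],(m,z['T'])); p=cv2.imread('pics/w3.png')
rk=Ro.from_euler('z',-14.2,degrees=True).as_matrix(); Q=(P-np.array([609,-45,0]))@rk
b=(abs(Q[...,2]-74)<3)&(Q[...,0]>8)&(Q[...,0]<60); print('board y max',np.percentile(Q[b][:,1],[99.5,100]))
# edge line angle of front edge: fit in pixel and world
l=(Q[...,2]>58)&(Q[...,2]<72)&(Q[...,0]<-4)&(Q[...,0]>-20); q=Q[l]; print('lip',len(q),np.percentile(q[:,1],[0,1,99,100]),np.percentile(q[:,0],[1,50,99]))
blk=(Q[...,2]>18)&(Q[...,2]<30)&(Q[...,0]<8)&(Q[...,0]>-25)&(Q[...,1]>35); q=Q[blk]; print('block',len(q),q.min(0),q.max(0))
pts=[]
for v in range(55,205):
    u=np.where((abs(Q[v,:,2]-74)<2)&(abs(Q[v,:,0])<30))[0]
    if len(u): pts.append(P[v,u.min(),:2])
f=np.polyfit(np.array(pts)[:,1],np.array(pts)[:,0],1); print('edge x=',f,np.degrees(np.arctan(f[0])))
for v in (110,116,122,128): print(v,[tuple(Q[v,u].round(0)) for u in (250,254,257,260,264)])
cv2.imwrite('pics/bore.png',cv2.resize(p[100:212,228:290],(434,784)[0:2] if 0 else (325,588),interpolation=cv2.INTER_CUBIC))
E
```

```text
board y max [116.79419822 117.27805832]
lip 646 [-44.40006068 -42.1890125   39.27820766  39.39878929] [-15.58894779 -10.70026882  -6.25748296]
block 254 [-14.70738671  35.83768174  18.22276342] [ 5.43125138 57.681349   28.92639524]
edge x= [2.56662702e-01 6.26408596e+02] 14.394965517817244
110 [(np.float64(-13.0), np.float64(61.0), np.float64(1.0)), (np.float64(-8.0), np.float64(61.0), np.float64(-0.0)), (np.float64(-4.0), np.float64(61.0), np.float64(0.0)), (np.float64(-0.0), np.float64(61.0), np.float64(0.0)), (np.float64(5.0), np.float64(61.0), np.float64(-1.0))]
116 [(np.float64(-12.0), np.float64(53.0), np.float64(23.0)), (np.float64(-8.0), np.float64(53.0), np.float64(23.0)), (np.float64(-4.0), np.float64(53.0), np.float64(23.0)), (np.float64(-1.0), np.float64(53.0), np.float64(24.0)), (np.float64(4.0), np.float64(53.0), np.float64(24.0))]
122 [(np.float64(-12.0), np.float64(46.0), np.float64(23.0)), (np.float64(-8.0), np.float64(46.0), np.float64(3.0)), (np.float64(-4.0), np.float64(46.0), np.float64(3.0)), (np.float64(-0.0), np.float64(46.0), np.float64(3.0)), (np.float64(4.0), np.float64(46.0), np.float64(24.0))]
128 [(np.float64(-12.0), np.float64(39.0), np.float64(25.0)), (np.float64(-8.0), np.float64(39.0), np.float64(30.0)), (np.float64(-4.0), np.float64(39.0), np.float64(23.0)), (np.float64(-1.0), np.float64(39.0), np.float64(25.0)), (np.float64(4.0), np.float64(39.0), np.float64(23.0))]
```

View pics/bore.png

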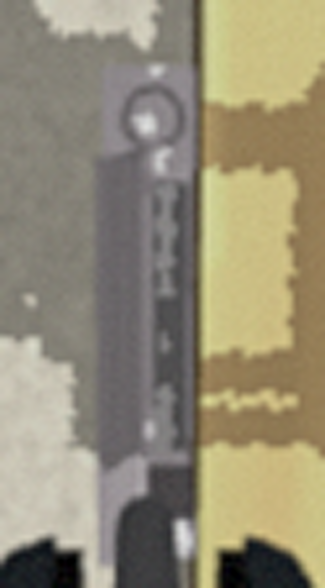

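The bore is at crop (153,117), i.e. pixel (257.2,122.3), or world (616.3,0.9). The lip and board ends agree, putting the rack at about (609.4,-43) with yaw -14.4°.

```bash
python3 plan.py 616.5 1.8 219.2; python3 - <<'E'
from h import *
print(np.degrees(0))
E
```

```text
[600.2 -61.  219.6] [ 1.7999e+02 -1.0000e-02  7.5790e+01] total [64.9  0.4  0.4] 14.862207388817879
0.0
```

>>> arm_command --motion '[{"offset": [0.035,0.0004,0],"spin": 0.003},{"offset": [0.0299,0,0],"spin": 0},{"offset": [0,0,0.04],"spin": 0},{"offset": [0,0,0.035],"spin": 0},{"offset": [0,0,0.018],"spin": 0}]'

```text
time_s: 7.85
ee_pos: [615.7, 2.4, 124.3]
ee_rot: [-179.8, 0.0, 75.7]
force: [0.4, 0.2, -0.7]
gripper_width: 15.3
gripper_force: 30.0
```

>>> arm_command --motion '[{"offset": [0,0,0],"spin": 0},{"offset": [0,0,0],"spin": 0},{"offset": [0,0,0],"spin": 0}]'

```text
time_s: 8.22
ee_pos: [617.6, 2.4, 127.7]
ee_rot: [179.9, -0.0, 75.7]
force: [-0.4, 0.2, -0.5]
gripper_width: 15.4
gripper_force: 30.0
```

```bash
python3 plan.py 616.5 1.8 126;  python3 - <<'E'
from h import *
mT=cam('wrist'); p,d=env.grab_frame('wrist'); s,ds=env.grab_frame('scene')
a=cv2.resize(s[150:270,240:360],(590,590),interpolation=cv2.INTER_CUBIC); cv2.imwrite('pics/ins.png',a)
E
```

```text
[617.6   2.4 127.7] [ 1.7986e+02 -4.0000e-02  7.5670e+01] total [-0.9 -0.9  1.7] 15.406906408443342
```

View pics/ins.png

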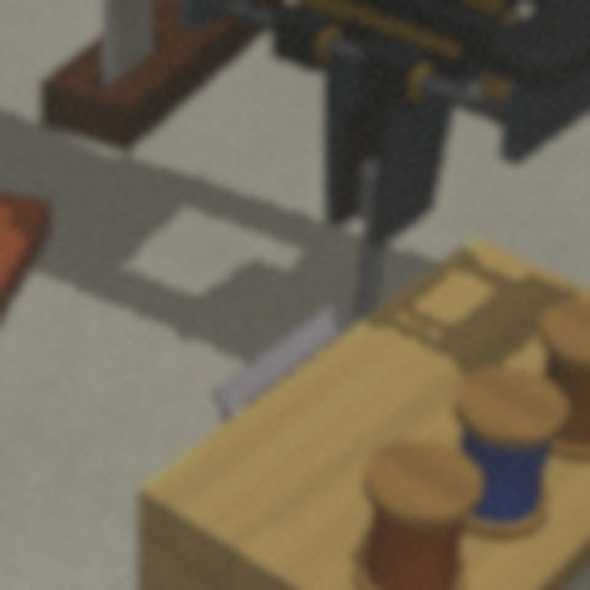

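The scene crop shows the pin hanging vertically at (370,290), in front of the board and just past the lip's open end. I'll make a small correction and go down gently.

>>> arm_command --motion '[{"offset": [-0.0006,-0.0006,0.006],"spin": 0},{"offset": [0,0,0.006],"spin": 0},{"offset": [0,0,0.004],"spin": 0},{"offset": [0,0,0.004],"spin": 0},{"offset": [0,0,0],"spin": 0}]'

```text
time_s: 8.95
ee_pos: [615.9, 2.1, 105.9]
ee_rot: [-180.0, 0.0, 75.7]
force: [0.6, -0.2, -1.0]
gripper_width: 15.3
gripper_force: 30.0
```

>>> arm_command --motion '[{"offset": [0,0,0.004],"spin": 0},{"offset": [0,0,0.004],"spin": 0},{"offset": [0,0,0.003],"spin": 0},{"offset": [0,0,0],"spin": 0},{"offset": [0,0,0],"spin": 0}]'

```text
time_s: 9.57
ee_pos: [616.2, 2.1, 95.4]
ee_rot: [180.0, -0.0, 75.7]
force: [-0.0, 0.7, -0.4]
gripper_width: 15.1
gripper_force: 30.0
```

>>> arm_command --motion '[{"offset": [0,0,0],"spin": 0},{"offset": [0,0,0],"spin": 0},{"offset": [0,0,0],"spin": 0},{"offset": [0,0,0],"spin": 0}]' --jaw 0.04

```text
time_s: 10.07
ee_pos: [616.2, 2.1, 95.4]
ee_rot: [180.0, -0.0, 75.7]
force: [-0.3, -0.5, -0.0]
gripper_width: 40.2
gripper_force: 0.0
```

>>> arm_command --motion '[{"offset": [0,0,-0.02],"spin": 0},{"offset": [0,0,-0.04],"spin": 0},{"offset": [-0.04,0,-0.04],"spin": 0},{"offset": [-0.04,0,-0.03],"spin": 0},{"offset": [0,0,0],"spin": 0}]'

```text
time_s: 10.7
ee_pos: [597.2, -77.7, 228.3]
ee_rot: [179.7, -0.0, 75.5]
force: [0.4, 0.3, 0.1]
gripper_width: 40.0
gripper_force: 0.0
```

```bash
python3 - <<'E'
from h import *
s=env.state(); print(s['ee_pos'],s['ee_rot'],s['gripper_width'])
mT=cam('wrist'); p,d=env.grab_frame('wrist'); P=cloud('wrist',d,mT)
m=(P[...,2]>85)&(P[...,2]<125)&(abs(P[...,0]-616)<25)&(abs(P[...,1]-1)<25)
q=P[m]; print(len(q),q.min(0),q.max(0),np.median(q[q[:,2]>q[:,2].max()-5],0) if len(q) else 0)
rk=Ro.from_euler('z',-14.4,degrees=True).as_matrix(); Q=(P-np.array([609.4,-43,0]))@rk
b=(abs(Q[...,2]-74)<3)&(Q[...,0]>8)&(Q[...,0]<60); print('board y max',np.percentile(Q[b][:,1],[99.5,100]),np.percentile(Q[b&(abs(Q[...,1])<100)][:,2],50))
l=(Q[...,2]>58)&(Q[...,2]<72)&(Q[...,0]<-4)&(Q[...,0]>-20); q=Q[l]; print('lip',len(q),np.percentile(q[:,1],[0,1,99,100]),np.percentile(q[:,0],[1,50,99]))
pts=[]
for v in range(40,210):
    u=np.where((abs(Q[v,:,2]-74)<2)&(abs(Q[v,:,0]-8)<8))[0]
    if len(u): pts.append(P[v,u.min(),:2])
pts=np.array(pts); qq=(pts-np.array([609.4,-43]))@rk[:2,:2]; print('edge in rack',np.round(qq[::12],1))
cv2.imwrite('pics/pinin.png',cv2.resize(p[20:220,150:400],(750,600)))
E
```

```text
[597.1815018  -77.69717066 228.33702954] [ 1.79654905e+02 -1.41259267e-02  7.54904915e+01] 40.00945745601486
244 [607.88430107  -6.78747356  87.80532519] [622.97324722   8.46753349 109.50706019] [615.4551642    1.06734635 107.27955627]
board y max [114.61207958 115.2907117 ] 74.27111631624422
lip 741 [-46.68376711 -45.68067573  36.75942405  37.28322664] [-15.43583009 -10.6076054   -4.95117629]
edge in rack [[  5.8 105.9]
 [  5.9  95.1]
 [  5.9  84. ]
 [  5.9  72.7]
 [  6.   61.4]
 [  6.1  49.8]
 [  6.1  37.9]
 [  6.1  25.9]
 [  6.2  13.5]
 [  6.3   1. ]
 [  6.3 -11.9]
 [  6.4 -25. ]
 [  6.4 -38.4]
 [  6.4 -51.7]
 [  6.5 -65.6]]
```

View pics/pinin.png

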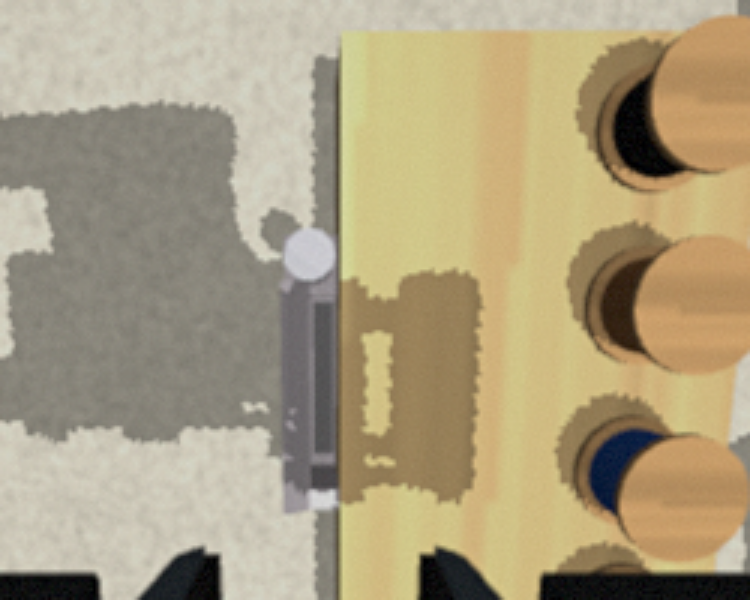

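The crop shows the pin standing in the bore, head at (308,253), with its top measured at 107.3 mm, so it is fully down. The channel behind the lip is free from (322,300) to (322,455). Next is the wide holder.

```bash
python3 plan.py 390 302 260
```

```text
[596.5 -76.2 226.4] [ 1.7987e+02 -5.0000e-02  7.5550e+01] total [ 314.7 -294.3  -34. ] 39.59763669977501
```

>>> arm_command --motion '[{"offset": [0.035,-0.033,-0.008],"spin": 0},{"offset": [0.04,-0.0373,-0.008],"spin": 0},{"offset": [0.04,-0.0373,-0.008],"spin": 0},{"offset": [0.04,-0.0373,-0.008],"spin": 0},{"offset": [0.04,-0.0373,0],"spin": 0}]'

```text
time_s: 11.38
ee_pos: [466.5, 161.1, 256.6]
ee_rot: [-179.9, -0.0, 75.7]
force: [0.9, 0.6, 0.1]
gripper_width: 40.4
gripper_force: 0.0
```

>>> arm_command --motion '[{"offset": [0.04,-0.0373,0],"spin": 0},{"offset": [0.04,-0.0373,0],"spin": 0},{"offset": [0.04,-0.0373,0],"spin": 0},{"offset": [0,0,0],"spin": -0.1},{"offset": [0,0,0],"spin": -0.1}]'

```text
time_s: 12.0
ee_pos: [387.5, 304.0, 255.7]
ee_rot: [-179.8, 0.1, 87.5]
force: [0.4, 0.4, 0.6]
gripper_width: 40.3
gripper_force: 0.0
```

>>> arm_command --motion '[{"offset": [0,0,0],"spin": 0},{"offset": [0,0,0],"spin": 0},{"offset": [0,0,0],"spin": 0}]'

```text
time_s: 12.38
ee_pos: [389.2, 302.5, 257.0]
ee_rot: [-180.0, 0.0, 87.1]
force: [0.2, -0.4, 0.8]
gripper_width: 39.9
gripper_force: 0.0
```

```bash
python3 - <<'E'
from h import *
s=env.state(); print(s['ee_pos'],s['ee_rot'],s['gripper_width'])
mT=cam('wrist'); p,d=env.grab_frame('wrist'); P=cloud('wrist',d,mT); cv2.imwrite('pics/hold.png',p)
m=(P[...,2]>84)&(P[...,2]<100)&(P[...,0]>340)&(P[...,0]<440)&(P[...,1]>150)
k,l,st,c=cv2.connectedComponentsWithStats(m.astype(np.uint8))
for i in range(1,k):
    q=P[l==i]
    if len(q)<20: continue
    r=cv2.minAreaRect(q[:,:2].astype(np.float32)); print(c[i].round(),len(q),r,np.percentile(q,[1,50,99],axis=0).round(1).tolist())
for r in env.pinpoint('wrist','holder_center')[:3]: print(r,atz('wrist',*r['location'],48.5,mT))
E
```

```text
[389.2128193  302.52432849 257.04952261] [-1.79969367e+02  1.02665106e-02  8.70820958e+01] 39.92904045133535
[257. 170.] 430 ((390.7924499511719, 312.8774108886719), (69.6172103881836, 6.931662082672119), 86.99014282226562) [[385.9, 278.7, 89.5], [390.8, 314.3, 91.1], [395.6, 347.5, 92.8]]
[257. 267.] 76 ((384.74151611328125, 194.96351623535156), (14.362114906311035, 7.3648600578308105), 86.9653549194336) [[380.7, 188.0, 89.6], [384.7, 194.8, 90.9], [388.6, 202.0, 92.6]]
```

View pics/hold.png

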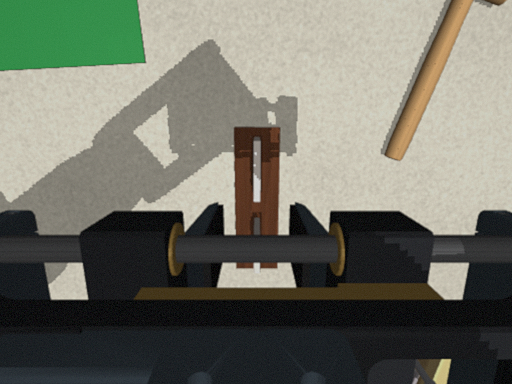

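The wrist picture shows the wide holder edge from (257,138) to (257,203) and the narrow one near (257,267). The wide one is at (390.8,312.9), 69.6 mm long, top at 91 mm, yaw 87°, so I'm descending to grasp it.

>>> arm_command --motion '[{"offset": [0.0105,0.0011,0.03],"spin": 0.002},{"offset": [0,0,0.05],"spin": 0},{"offset": [0,0,0.05],"spin": 0},{"offset": [0,0,0.035],"spin": 0},{"offset": [0,0,0.013],"spin": 0}]'

```text
time_s: 13.1
ee_pos: [390.1, 312.1, 77.6]
ee_rot: [-179.8, 0.1, 87.0]
force: [0.3, 0.8, -0.3]
gripper_width: 39.7
gripper_force: 0.0
```

>>> arm_command --motion '[{"offset": [0,0,0],"spin": 0},{"offset": [0,0,0],"spin": 0},{"offset": [0,0,0],"spin": 0}]'

```text
time_s: 13.48
ee_pos: [391.7, 313.6, 80.7]
ee_rot: [179.9, -0.1, 87.0]
force: [-0.4, -0.2, 0.1]
gripper_width: 40.1
gripper_force: 0.0
```

>>> arm_command --motion '[{"offset": [0,0,0],"spin": 0},{"offset": [0,0,0],"spin": 0},{"offset": [0,0,0],"spin": 0},{"offset": [0,0,0],"spin": 0},{"offset": [0,0,0],"spin": 0}]' --jaw 0 --newtons 40

```text
time_s: 14.1
ee_pos: [390.9, 313.0, 79.4]
ee_rot: [-180.0, -0.0, 87.0]
force: [-0.6, 0.6, 0.1]
gripper_width: 7.5
gripper_force: 40.0
```

>>> arm_command --motion '[{"offset": [0,0,-0.025],"spin": 0},{"offset": [0,0,-0.04],"spin": 0},{"offset": [0,0,-0.05],"spin": 0},{"offset": [0,0,-0.025],"spin": 0},{"offset": [0,0,0],"spin": 0.11}]'

```text
time_s: 14.72
ee_pos: [391.9, 313.7, 221.7]
ee_rot: [179.8, -0.2, 80.5]
force: [0.2, -1.0, -0.8]
gripper_width: 7.8
gripper_force: 40.0
```

>>> arm_command --motion '[{"offset": [0,0,0],"spin": 0.088},{"offset": [0,0,0],"spin": 0},{"offset": [0,0,0],"spin": 0}]'

```text
time_s: 15.1
ee_pos: [390.8, 312.9, 219.1]
ee_rot: [-180.0, 0.0, 75.7]
force: [-0.2, 0.5, -0.7]
gripper_width: 7.8
gripper_force: 40.0
```

```bash
python3 plan.py 609.5 -43 218
```

```text
[390.8 312.9 219.1] [-1.7998e+02  1.0000e-02  7.5750e+01] total [-291.1  299.6    1.1] 7.800202097833385
```

>>> arm_command --motion '[{"offset": [-0.03,0.031,0],"spin": 0},{"offset": [-0.038,0.039,0],"spin": 0},{"offset": [-0.038,0.039,0],"spin": 0},{"offset": [-0.038,0.039,0],"spin": 0},{"offset": [-0.038,0.039,0],"spin": 0}]'

```text
time_s: 15.72
ee_pos: [527.9, 88.8, 219.3]
ee_rot: [180.0, -0.0, 75.7]
force: [0.8, 1.0, -0.6]
gripper_width: 7.9
gripper_force: 40.0
```

>>> arm_command --motion '[{"offset": [-0.038,0.039,0],"spin": 0},{"offset": [-0.038,0.039,0],"spin": 0},{"offset": [-0.0331,0.0346,0],"spin": 0},{"offset": [0,0,0],"spin": 0},{"offset": [0,0,0],"spin": 0}]'

```text
time_s: 16.35
ee_pos: [608.7, -42.8, 218.9]
ee_rot: [-179.9, -0.0, 75.7]
force: [-0.9, 0.3, -0.8]
gripper_width: 7.6
gripper_force: 40.0
```

>>> arm_command --motion '[{"offset": [0,0,0.04],"spin": 0},{"offset": [0,0,0.015],"spin": 0},{"offset": [0,0,0],"spin": 0},{"offset": [0,0,0],"spin": 0},{"offset": [0,0,0],"spin": 0}]'

```text
time_s: 16.98
ee_pos: [609.9, -43.1, 165.7]
ee_rot: [179.9, -0.0, 75.7]
force: [-0.1, -0.1, -0.7]
gripper_width: 7.9
gripper_force: 40.0
```

```bash
python3 plan.py 609.5 -43 164; python3 - <<'E'
from h import *
mT=cam('wrist'); p,d=env.grab_frame('wrist'); P=cloud('wrist',d,mT)
rk=Ro.from_euler('z',-14.25,degrees=True).as_matrix(); Q=(P-np.array([609.5,-43,0]))@rk
pts=[]
for v in range(0,215):
    u=np.where((abs(Q[v,:,2]-74)<2)&(abs(Q[v,:,0]-8)<8))[0]
    if len(u): pts.append(Q[v,u.min()])
pts=np.array(pts); print('edge',np.round(pts[::15],1).tolist())
# held holder top edge
h=(Q[...,2]>150)&(Q[...,2]<185)&(abs(Q[...,0])<7)&(abs(Q[...,1])<45); print('holder',h.sum(),np.percentile(Q[h],[1,50,99],axis=0).round(1).tolist() if h.sum() else '')
m=(Q[...,2]>85)&(Q[...,2]<125)&(abs(Q[...,0]+4)<15)&(abs(Q[...,1]-44)<15); print('pin',m.sum(),np.median(Q[m],0) if m.sum() else '')
cv2.imwrite('pics/ch.png',cv2.resize(p[50:250,130:380],(750,600)))
E
```

```text
[609.9 -43.1 165.7] [ 1.7986e+02 -3.0000e-02  7.5690e+01] total [ 0.  -0.4  1.7] 7.937158041586956
edge [[5.5, 114.5, 75.9], [5.6, 103.8, 73.8], [5.7, 92.4, 73.8], [5.7, 80.7, 74.1], [5.7, 68.8, 74.4], [5.7, 56.6, 74.5], [5.8, 44.1, 74.4], [5.8, 31.4, 74.6], [7.6, 18.0, 73.1], [8.5, 4.7, 73.9]]
holder 1504 [[-6.5, -23.7, 152.9], [0.4, 16.3, 177.4], [6.5, 34.6, 184.0]]
pin 448 [ -3.77770975  43.34017806 107.36513925]
```

View pics/ch.png

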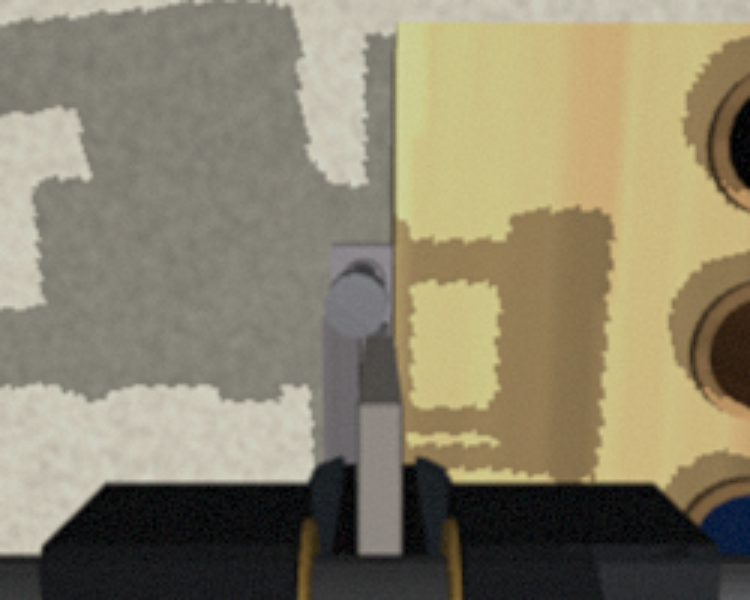

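The crop shows the held holder (380,470) lined up with the channel, with the pin head at (358,305) clear of its edge. I'll bias 0.5 mm toward the flare and lower gently.

>>> arm_command --motion '[{"offset": [0,-0.0006,0.01],"spin": -0.001},{"offset": [0,0,0.006],"spin": 0},{"offset": [0,0,0.005],"spin": 0},{"offset": [0,0,0.004],"spin": 0},{"offset": [0,0,0],"spin": 0}]'

```text
time_s: 17.65
ee_pos: [608.4, -43.0, 138.9]
ee_rot: [-180.0, 0.0, 75.7]
force: [0.1, -0.5, -1.2]
gripper_width: 7.7
gripper_force: 40.0
```

>>> arm_command --motion '[{"offset": [0,0,0.006],"spin": 0},{"offset": [0,0,0.006],"spin": 0},{"offset": [0,0,0.006],"spin": 0},{"offset": [0,0,0],"spin": 0},{"offset": [0,0,0],"spin": 0}]'

```text
time_s: 18.27
ee_pos: [608.7, -43.0, 121.4]
ee_rot: [180.0, -0.0, 75.7]
force: [0.5, 0.5, -0.2]
gripper_width: 8.2
gripper_force: 40.0
```

>>> arm_command --motion '[{"offset": [0,0,0.006],"spin": 0},{"offset": [0,0,0.005],"spin": 0},{"offset": [0,0,0.004],"spin": 0},{"offset": [0,0,0],"spin": 0},{"offset": [0,0,0],"spin": 0}]'

```text
time_s: 18.9
ee_pos: [608.5, -43.0, 106.7]
ee_rot: [-180.0, -0.0, 75.7]
force: [-2.0, -0.0, 2.2]
gripper_width: 7.6
gripper_force: 40.0
```

>>> arm_command --motion '[{"offset": [0,0.0003,0.003],"spin": 0},{"offset": [0,0,0.002],"spin": 0},{"offset": [0,0,0],"spin": 0},{"offset": [0,0,0],"spin": 0}]'

```text
time_s: 19.4
ee_pos: [608.8, -43.0, 101.5]
ee_rot: [-180.0, -0.0, 75.7]
force: [-3.1, 0.1, 4.7]
gripper_width: 8.0
gripper_force: 40.0
```

>>> arm_command --motion '[{"offset": [0,0,0.0015],"spin": 0},{"offset": [0,0,0],"spin": 0},{"offset": [0,0,0],"spin": 0}]'

```text
time_s: 19.77
ee_pos: [608.8, -43.1, 100.2]
ee_rot: [-180.0, -0.0, 75.7]
force: [-2.3, 0.6, 5.2]
gripper_width: 7.6
gripper_force: 40.0
```

>>> arm_command --motion '[{"offset": [0,0,0.001],"spin": 0},{"offset": [0,0,0],"spin": 0},{"offset": [0,0,0],"spin": 0}]'

```text
time_s: 20.15
ee_pos: [608.7, -43.1, 99.4]
ee_rot: [-180.0, -0.0, 75.7]
force: [-3.3, 1.4, 6.0]
gripper_width: 7.7
gripper_force: 40.0
```

>>> arm_command --motion '[{"offset": [0,0,0.0007],"spin": 0},{"offset": [0,0,0],"spin": 0},{"offset": [0,0,0],"spin": 0}]'

```text
time_s: 20.52
ee_pos: [608.8, -43.1, 99.3]
ee_rot: [180.0, -0.0, 75.7]
force: [-3.6, 0.6, 9.8]
gripper_width: 7.8
gripper_force: 40.0
```

>>> arm_command --motion '[{"offset": [0,0,0.0003],"spin": 0},{"offset": [0,0,0],"spin": 0},{"offset": [0,0,0],"spin": 0}]'

```text
time_s: 20.9
ee_pos: [608.8, -43.1, 99.3]
ee_rot: [180.0, -0.0, 75.7]
force: [-4.2, 1.6, 11.2]
gripper_width: 7.6
gripper_force: 40.0
```

```bash
python3 - <<'E'
from h import *
s=env.state(); print(s['ee_pos'],s['force'],s['gripper_force'])
mT=cam('wrist'); p,d=env.grab_frame('wrist'); P=cloud('wrist',d,mT)
rk=Ro.from_euler('z',-14.25,degrees=True).as_matrix(); Q=(P-np.array([609.5,-43,0]))@rk
m=(Q[...,2]>95)&(Q[...,2]<125)&(abs(Q[...,0]+4)<12)&(abs(Q[...,1]-46)<10); print('pin',m.sum(),np.median(Q[m],0) if m.sum() else '')
h=(Q[...,2]>104)&(Q[...,2]<120)&(abs(Q[...,0])<7)&(Q[...,1]>16)&(Q[...,1]<36); print('holder',h.sum(),np.percentile(Q[h],[2,50,98],axis=0).round(1).tolist())
cv2.imwrite('pics/fin.png',cv2.resize(p[50:250,130:380],(750,600)))
E
```

```text
[608.7771462  -43.06884962  99.31028063] [-4.16611749  1.6343854  11.17511701] 40.00338613986969
pin 761 [ -4.80202441  44.27541198 107.31483859]
holder 649 [[-5.3, 16.0, 105.1], [-0.2, 24.6, 111.1], [6.4, 34.2, 118.2]]
```

View pics/fin.png

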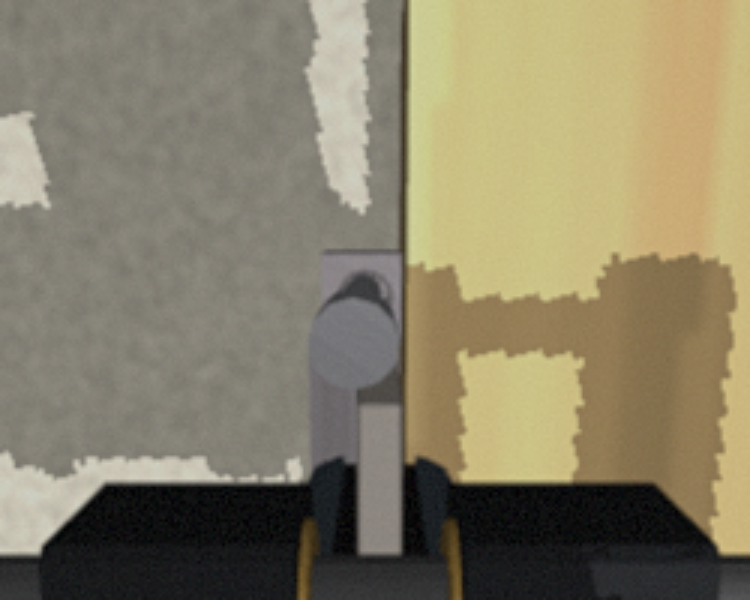

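The final crop shows the pin head (353,342) upright and free of the fingers, top at 107.3 mm. The holder (380,470) is behind the lip with its top at 111.1 mm, so it is home, with about 11 N of push. I'm handing the job in.

```bash
python3 -c "
from workcell import env
print(env.job_done())"
```

```text
the job is handed in; nothing more can be done
None
```

I handed the job in at about 21 s: the stop pin stands fully down in the bore and let go, and the wide label holder is held pressed home against the spring strip with about 11 N; the system gave no pass/fail result.

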